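Square up a flat-sided dish and slide it home in the pantry sealer

ROBOT

A 7-joint arm with a two-finger parallel gripper is mounted at the origin on the work surface. World frame = base frame: x ahead of the robot, y to its left, z up, the work surface at z = 0. Lengths are in m, angles in rad, forces in N, time in s.
With the tool pointing down it reaches from about 0.425 to 0.825 m from the base axis. Payload 3.6 kg.
Tool frame: the origin (TCP) lies between the finger pads; the fingertips stand 19 mm ahead of it and the grasp point (between the pads) is the TCP; z points along the fingers, y is the line along which they close (so a half turn about z gives the same grasp; the last joint's range is limited). The gripper opens to 93 mm and grips with 3 to 60 N. Pads are 15 mm wide; open, the fingers measure 128 mm over their backs; the gripper's body (75 mm by 188 mm) begins 65 mm behind the grasp point.
Start: joints at [-1.288, 0.615, -0.013, 1.423, 0.008, 1.103, -0.04], TCP at [0.198, 0.619, 0.238] pointing down, gripper open.
Joint ranges: [-3.12, 3.12], [-0.3, 2.06], [-1.34, 1.32], [0.26, 2.42], [-1.36, 4.5], [0.01, 1.98], [-2.84, 2.84]. Speed limits (rad/s): [2.79, 2.79, 3.14, 3.14, 3.14, 3.14, 3.14].

INTERFACE

Orientations are given as a 3x3 rotation matrix whose columns are the frame's x, y, z axes.
In Python, from rig import env gives the robot as it stands. Calls block until the motion is done:
- env.move_to(position, orientation): joint-space move of the TCP to a pose.
- env.movel(position, feed=0.15, rot=None, f_stop=None): straight line of the TCP; rot=None keeps the orientation; feed is the mean speed in m/s. With f_stop (N) it stops when the force on the tool has changed by that much, and returns True; else False.
- env.move_j(angles): joint-space move.
- env.let_go() and env.grab(): open the fingers fully, or close them until they stop; the grip force is fixed at half the most.
- env.hold(seconds).
- env.ik(position, orientation): joint angles nearest the present ones, or None.
- env.read_camera(name): name is "side" or "top" or "wrist"; returns a dict with "color" (384x512x3 uint8, red, green, blue), "range_z" (384x512 float32, m along the optical axis (not along the pixel's ray), 0 where there is no reading), "fx", "fy", "cx", "cy" (pixels), "k1" (the pictures are not rectified: a ray, as slopes to the right and down, at radius r is drawn at 1 + k1 r^2 times it, then the intrinsics apply), "R" (3x3) and "t" (3): a world point X has camera coordinates R X + t; the wrist camera has in their place "tool_from_camera" (4x4, takes a point from camera to tool coordinates, whose origin is the TCP and whose axes are the flange's). Camera axes: x right, y down, z forward; pixel columns grow to the right and rows downward; lengths in m; the calibration is good to about 2 mm. A picture is of the moment at which its call begins: read the wrist's pose just before it.
A pose or a line that the arm cannot do raises env.IKError and nothing moves.
- env.close_job(): hands the job in; it is judged then, once.
Trained networks look in a picture, given as the dict that the camera call returned (one of the last four; its "shot" number tells which), for a name from the list of things; names that differ only in an ending like _2 or _b are one class to them, and where a whole thing is asked for, a point or a joint stands for the part that bears it (a point fixed in the world has none). Each returns a list of dicts, best first, with "confidence" (0 to 1); they miss things now and then, are a little off and sometimes report something else, mostly with a low value. They report only what shows in the picture. A call takes as long as a camera call. They do not tell look-alikes from the thing itself.
- env.boxes_of(picture, name): "centre" ([x, y, z] in m, in the coordinates of the camera as it stood for that picture, good to about 4 mm: the middle of the surface that is visible of it).
- env.silhouettes(picture, name): "pixels" (384x512 bool, what is visible of it).
Readings, each from a call of its own:
- env.get_clock(): time.
- env.get_q(): joint angles.
- env.get_qvel(): joint speeds.
- env.get_tau(): joint torques, N m.
- env.get_tool_pos(): TCP position.
- env.get_eef_rot(): TCP orientation.
- env.get_force(): force on the tool from outside, world axes, zero at the start.
- env.get_wrist_torque(): the same for the moment, N m.
- env.get_gripper_width(): finger opening in m.
- env.get_finger_force(): force on a finger pad.
Only numpy, scipy, OpenCV 4.12 (cv2) and the standard library are available. Lean on these libraries where they do the work, as an engineer would, in place of code of your own. Each camera call takes 0.05 s, during which the arm holds its last target. There are 200 camera calls.

TASK

Turn the lidded flat-sided dish on the sealer's sliding carriage until its flat side lies snugly against the carriage's straight alignment bar. Then push the carriage in by its upright push plate: it is gummed up and sticks at first, so push firmly but steadily, and bring it fully home against its hidden stop without letting it shoot forward. The dish must still lie flat against the bar at the end; leave the other things on the counter where they are.

Things in the scene. Friction and masses are not known exactly. Their poses are not given: they have to be found in the camera images.
- dish_centre (a point): Loose round aluminium dish with a closed top and one flat side: 110 mm diameter, 26 mm high, 0.25 to 0.5 kg. On top a black grip rib, 60 long, 14 wide, 22 mm high, through the axis and parallel to the flat; pinch it across its 14 mm. Point: on the disc's axis, 24 mm above the underside (dish top 2 mm, rib top 24 mm above it). x points towards the flat, square to it; y along the rib; z up.
- dish_flat (a point): Middle of the dish's flat side, 42 mm from the disc's axis, 13 mm above its underside; the flat is 71 mm long. x points out of the flat, y along it.
- bar_face (a point): Middle of the inner face of the carriage's steel alignment bar (150 mm long, 12 thick, top 18 mm above the deck), at deck height, 30 mm above the counter; it rides with the carriage. y: along the bar, the way the carriage is pushed home. x: from the deck squarely into the bar. The deck reaches 170 mm from it on -x, 95 mm either way on y. When seated, the dish's x is along this x.
- push_face (a point): Centre of the outer face of the carriage's black upright push plate (90 mm wide, 10 thick, from 22 to 102 mm above the counter), at its outer end; this point is 62 mm above the counter. Axes as bar_face: push along +y. The space behind it (-y) is free above 20 mm from the counter.
- sealer: The fixed sealer, origin on the counter between its rails, axes as bar_face. Its steel head (200 mm wide in x, y from 15 to 160 mm) has its underside 86 mm and top 126 mm above the counter; behind it a white column, y 160 to 260 mm, 210 mm high, with a bar handle to 310 mm. With the carriage home, the push plate's outer face is 60 to 80 mm short of the head's front.
- tray (a joint): Carriage travel in m: 0 drawn fully out, growing along +y. Starts at 0 to 0.015. It sticks (10 to 15 N) until 40 to 50 mm, then suddenly runs easily (2 to 4 N). The solid end stop is out of sight, somewhere between 0.15 and 0.20: it is felt, as the carriage then moves no further even at 18 N. It does not spring back.
- coasters_a: a stack of six red coasters, 90 mm across, 36 mm high; origin under its centre; a bystander
- coasters_b: a stack of six red coasters, 90 mm across, 36 mm high; origin under its centre; a bystander
- coasters_c: a stack of six red coasters, 90 mm across, 36 mm high; origin under its centre; a bystander
- mug: a white mug, 80 mm across, 90 mm high; origin under its centre; a bystander
- jar: a glass jar, 72 mm across, 110 mm high; origin under its centre; a bystander
- soap: a washing-up bottle, 64 mm across, 180 mm high; origin under its centre; a bystander
- bowl: a blue bowl, 140 mm across, 60 mm high; origin under its centre; a bystander
- scourer: a yellow sponge block, 70 x 110 x 30 mm; origin under its centre; a bystander
Mind the look-alikes: they are no part of the job. Leave any pink look-alike of the part that bears dish_centre alone.

How it is judged:
By the outcome, as a careful person would: the job done as asked, in the order asked, and still so for the second after the job is handed in, with the robot touching nothing.
It also fails if it takes over 58 s, if anything falls off the work surface, if the arm or the gripper's body presses on something with over 40 N, if the wrist force passes 120 N, or if a joint passes its speed limit or range.

## Working session

There is one attempt and no reset: what is moved stays moved. The work goes in short steps, each a Python script; the robot and the scene stay as the last script left them, time stands still between calls to the robot, and variables do not carry over. Pictures are saved under pics/ and viewed, at most 10 in all, crops included, and the job is handed in when it is done.

```bash
mkdir -p pics; ls
python3 - <<'E'
from rig import env
import cv2, numpy as np
ims=[]
for n in ("top","side"):
    p=env.read_camera(n)
    cv2.imwrite(f"pics/{n}0.png",p["color"][:,:,::-1])
    print(n,p["fx"],p["cx"],p["cy"],p["k1"],p["R"].round(3).tolist(),p["t"].round(3).tolist())
    for nm in ("dish_centre","bar_face","push_face","sealer","tray"):
        for b in env.boxes_of(p,nm):
            c=np.array(b["centre"]); w=p["R"].T@(c-p["t"]); print(nm,round(b["confidence"],2),w.round(3), (p["fx"]*c[0]/c[2]+p["cx"]).round(),(p["fy"]*c[1]/c[2]+p["cy"]).round())
E
```

```text
pics
top 428.17360914251134 247.72946983456444 189.8157618197134 0.028481787483012673 [[-0.019, -1.0, -0.016], [-0.999, 0.02, -0.05], [0.05, 0.015, -0.999]] [0.072, 0.555, 1.318]
dish_centre 0.8 [ 0.548 -0.065  0.057] 290.0 191.0
dish_centre 0.79 [ 0.362 -0.325  0.024] 375.0 251.0
bar_face 0.71 [ 0.548 -0.05   0.031] 284.0 192.0
push_face 0.23 [ 0.542 -0.046  0.032] 283.0 193.0
tray 0.6 [ 0.545 -0.049  0.03 ] 283.0 193.0
side 378.09760012989875 259.57383780216446 188.2097232932182 -0.09013370331025072 [[0.941, -0.338, -0.005], [-0.178, -0.483, -0.857], [0.288, 0.808, -0.515]] [-0.53, 0.185, 0.902]
dish_centre 0.67 [ 0.357 -0.346  0.026] 219.0 329.0
dish_centre 0.65 [ 0.537 -0.079  0.057] 260.0 219.0
bar_face 0.93 [ 0.523 -0.124  0.028] 261.0 240.0
push_face 0.72 [ 0.527 -0.124  0.028] 263.0 239.0
sealer 0.83 [0.526 0.094 0.104] 236.0 173.0
sealer 0.71 [ 0.702 -0.09   0.035] 319.0 216.0
tray 0.69 [ 0.524 -0.126  0.027] 262.0 240.0
```

View pics/top0.png

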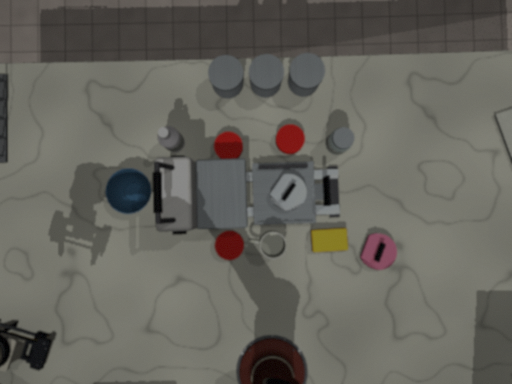

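View pics/side0.png

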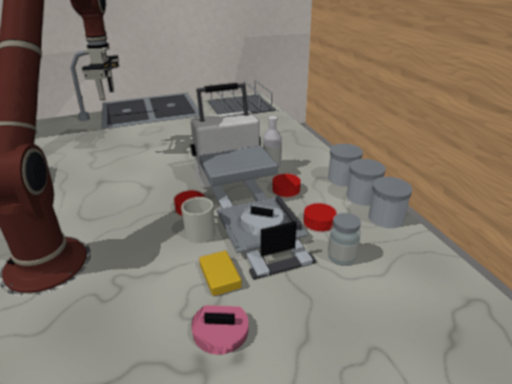

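The dish on the carriage (light grey, top px 289,190) is the target. The pink one at top px (380,250) is the look-alike, which I'll leave alone. The bar is at top px (283,165), on the +x side. The push plate is at px (325,190), and home is towards world +y. Next is a close look with the wrist camera, going over the sealer handle.

Run:
```python
from rig import env
import cv2, numpy as np, pickle
print(env.get_clock(), env.get_eef_rot().round(3).tolist())
R=np.array([[0,1,0],[1,0,0],[0,0,-1.]])  # y_tool along world x
p=env.get_tool_pos()
def ok(z,xy,R): return env.ik(np.array([*xy,z]),R) is not None
for z in (.45,.5,.55): print(z,ok(z,p[:2],env.get_eef_rot()),ok(z,(.5,.3),env.get_eef_rot()),ok(z,(.53,-.08),R),ok(z,(.53,-.08),-R*np.array([1,1,-1])))
env.movel([p[0],p[1],.47],feed=.4)
for RR in (R,-R*np.array([1,1,-1])):
    q=env.ik(np.array([.5,-.08,.42]),RR); print(q)
```

```text
0.6 [[-0.953, 0.304, -0.0], [0.304, 0.953, -0.0], [0.0, -0.0, -1.0]]
0.45 True True True True
0.5 True True True True
0.55 True True True True
[-0.47235248  0.32922721  0.8540176   1.51399339 -0.24944622  1.41179024
  0.39454789]
[-0.61464736  0.41043541  1.13806945  1.51716096 -0.37339166  1.4525957
 -2.60593159]
```

```bash
cat > h.py <<'E'
from rig import env
import numpy as np, cv2
def unproj(p,uv,z):
    "pixels (N,2), depth (N) -> camera points"
    K=np.array([[p["fx"],0,p["cx"]],[0,p["fy"],p["cy"]],[0,0,1]])
    n=cv2.undistortPoints(np.float64(uv).reshape(-1,1,2),K,np.array([p["k1"],0,0,0.])).reshape(-1,2)
    return np.c_[n*np.c_[z],z]
def wrist():
    T=np.eye(4); T[:3,:3]=env.get_eef_rot(); T[:3,3]=env.get_tool_pos()
    p=env.read_camera("wrist"); p["W"]=T@p["tool_from_camera"]; return p
def world(p,c):
    c=np.atleast_2d(c)
    if "W" in p: return c@p["W"][:3,:3].T+p["W"][:3,3]
    return (c-p["t"])@p["R"]
def cloud(p,m):
    v,u=np.nonzero(m&(p["range_z"]>0)); return world(p,unproj(p,np.c_[u,v],p["range_z"][v,u])),np.c_[u,v]
E
python3 - <<'E'
from h import *
q=env.get_q(); q[0]=.16; q[2]=q[4]=q[6]=0; q[5]=np.pi-q[1]-q[3]
env.move_j(q)
print(env.get_tool_pos(),env.get_clock())
R=np.array([[0,1,0],[1,0,0],[0,0,-1.]])
print(env.ik(np.array([.5,-.08,.42]),R))
env.move_to([.5,-.08,.42],R)
p=wrist(); print(env.get_clock(),p["W"].round(3).tolist())
import pickle; pickle.dump(p,open("w1.pkl","wb"))
cv2.imwrite("pics/w1.png",p["color"][:,:,::-1])
for nm in ("dish_centre","dish_flat","bar_face","push_face"):
    for b in env.boxes_of(p,nm): print(nm,round(b["confidence"],2),world(p,b["centre"]).round(3))
E
```

```text
[ 0.63808269 -0.12376442  0.46953797] 4.3667
[ 0.1500867   0.25789548 -0.04716032  1.49666272  0.01222916  1.38732209
  0.10225255]
5.075 [[1.0, -0.001, 0.002, 0.5], [-0.0, -0.961, -0.275, -0.003], [0.002, 0.275, -0.961, 0.568], [0.0, 0.0, 0.0, 1.0]]
dish_centre 0.9 [[ 0.541 -0.063  0.053]]
dish_centre 0.65 [[ 0.364 -0.323  0.027]]
dish_centre 0.31 [[ 0.693 -0.193  0.083]]
dish_flat 0.94 [[ 0.373 -0.321  0.024]]
dish_flat 0.88 [[ 0.54  -0.06   0.055]]
bar_face 0.76 [[ 0.539 -0.037  0.028]]
bar_face 0.58 [[ 0.707 -0.065  0.039]]
push_face 0.94 [[ 0.541 -0.036  0.031]]
```

View pics/w1.png

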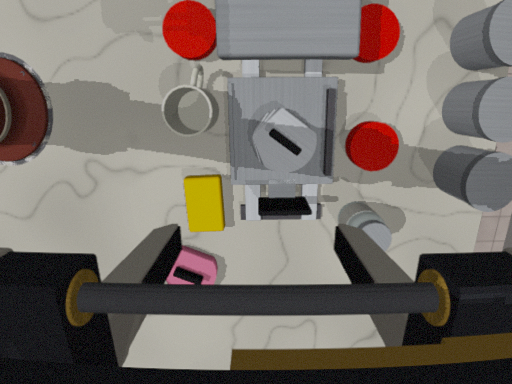

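Run:
```python
from h import *
import pickle
p=pickle.load(open("w1.pkl","rb"))
c=p["color"][50:230,215:355,::-1]; cv2.imwrite("pics/w1c.png",cv2.resize(c,None,fx=4,fy=3.3,interpolation=cv2.INTER_CUBIC)[:600])
P,uv=cloud(p,np.ones((384,512),bool))
b=(P[:,0]>.4)&(P[:,0]<.68)&(P[:,1]>-.25)&(P[:,1]<.1); P=P[b]; uv=uv[b]
print(np.histogram(P[:,2],bins=np.arange(-.01,.13,.005)))
g=np.full((70,56),' ')
for i,(x,y,z) in enumerate(P):
    a,d=int((.08-y)/.005),int((x-.4)/.005)
    if 0<=a<70 and 0<=d<56: g[a,d]='R' if z>.068 else 'D' if z>.052 else 'b' if z>.042 else '.' if z>.02 else ' '
print('\n'.join(''.join(r) for r in g[::1]))
```

```text
(array([   0, 3118, 5876,  338,  454, 1476,  138, 3224, 5674,  774,  149,
        681,  350, 2557,   92,   98,  123,  442,  114,  152,  161,  104,
        361,   72,   83,   89,  592, 3259]), array([-0.01 , -0.005,  0.   ,  0.005,  0.01 ,  0.015,  0.02 ,  0.025,
        0.03 ,  0.035,  0.04 ,  0.045,  0.05 ,  0.055,  0.06 ,  0.065,
        0.07 ,  0.075,  0.08 ,  0.085,  0.09 ,  0.095,  0.1  ,  0.105,
        0.11 ,  0.115,  0.12 ,  0.125,  0.13 ]))
                                                        
                                                        
                                                        
                                                        
                                                        
                                                        
         .......................................        
         .......................................        
         .......................................        
         .......................................        
R         ..................................bb..        
 R        .........
[... 2249 characters left out ...]
           
.......             RRRRRRRR   R RRRRR                  
.......                                                 
.......                                               bR
.......                                              DRR
.......                                              RRR
.......                                             RRRR
.......                                             R   
.......                                            .D   
.......                                             .   
.......                                             .   
.......                                                 
........                                                
.. .
```

View pics/w1c.png

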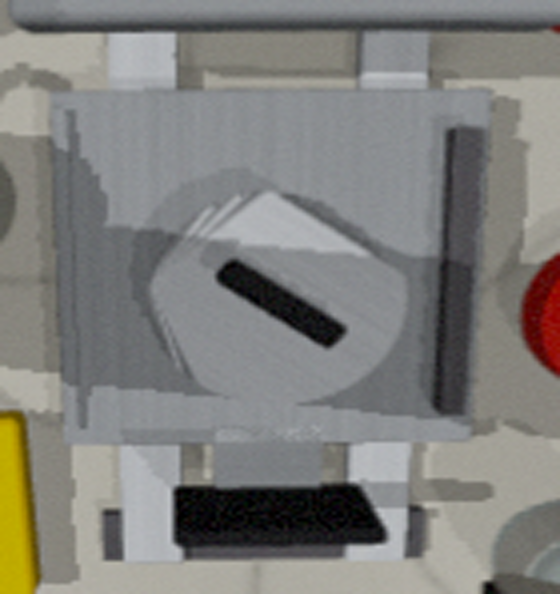

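The flat faces up and to the right in the crop (edge from 265,190 to 400,265), so it needs about a −60° turn to meet the bar. The bar's inner edge is at crop px 440 on the right, and the push plate is at crop (280,515). I'll fit these numerically.

```bash
cat >> h.py <<'E'
def on_plane(p,uv,z):
    d=unproj(p,uv,np.ones(len(uv))); a=world(p,d); o=world(p,[0,0,0])
    return (o+(a-o)*((z-o[:,2:])/(a-o)[:,2:]))[:,:2]
def fit(p,c=(.545,-.06),barx=(.6,.64)):
    "rib centre, rib angle (dir of y), bar centre line x=a*y+b"
    black=(p["color"].max(2)<45)
    v,u=np.nonzero(black); X=on_plane(p,np.c_[u,v],.078)
    s=np.hypot(*(X-c).T)<.045; r=cv2.minAreaRect(X[s].astype(np.float32)*1000)
    b=cv2.boxPoints(r); e=max((b[1]-b[0],b[2]-b[1]),key=np.linalg.norm)
    P,_=cloud(p,np.ones(black.shape,bool))
    m=(P[:,2]>.044)&(P[:,2]<.052)&(P[:,0]>barx[0])&(P[:,0]<barx[1])&(P[:,1]>-.14)&(P[:,1]<.1)
    B=P[m]; k=np.polyfit(B[:,1],B[:,0],1); res=B[:,0]-np.polyval(k,B[:,1])
    return dict(rib=r,ang=np.degrees(np.arctan2(e[1],e[0]))%180,bar=k,bres=np.percentile(res,[2,50,98]),by=np.percentile(B[:,1],[1,99]),bc=B.mean(0))
E
python3 - <<'E'
from h import *
import pickle
p=pickle.load(open("w1.pkl","rb"))
for k,v in fit(p).items(): print(k,v)
# top camera for cross-check, push plate
P,uv=cloud(p,np.ones((384,512),bool))
m=(P[:,2]>.085)&(P[:,2]<.12)&(P[:,0]>.48)&(P[:,0]<.6)&(P[:,1]<-.13)&(P[:,1]>-.2)
print("plate top",P[m].min(0),P[m].max(0),P[m].mean(0), np.polyfit(P[m,0],P[m,1],1))
d=(abs(P[:,2]-.056)<.003)&(P[:,0]>.45)&(P[:,0]<.6)&(P[:,1]<0)&(P[:,1]>-.15)
hull=cv2.convexHull(P[d,:2].astype(np.float32)*1000); print(cv2.minEnclosingCircle(hull), P[d,2].mean())
for n in("top","side"):
    t=env.read_camera(n); f=fit(t); print(n,f)
E
```

```text
rib ((545.126953125, -58.33753204345703), (11.948473930358887, 58.318885803222656), 53.8729133605957)
ang 143.87294
bar [-0.01818032  0.62427153]
bres [-5.96151949e-03 -3.90385659e-06  6.26554718e-03]
by [-0.1203148   0.02624005]
bc [ 0.62507683 -0.04429513  0.04812942]
plate top [ 0.50158507 -0.17760477  0.0853373 ] [ 0.59032144 -0.16644953  0.10509085] [ 0.54462968 -0.1702538   0.09875674] [ 0.01497261 -0.17840833]
((546.260009765625, -59.01498031616211), 55.30255889892578) 0.05626854382840222
top {'rib': ((546.7077026367188, -72.02613830566406), (43.02782440185547, 63.67060852050781), 2.0916244983673096), 'ang': np.float32(92.09165), 'bar': array([0.00201163, 0.6264107 ]), 'bres': array([-5.81797624e-03,  2.92319605e-05,  6.09533798e-03]), 'by': array([-0.08775683,  0.02477701]), 'bc': array([ 0.62634081, -0.03474328,  0.04782978])}
side {'rib': ((541.4608154296875, -76.06014251708984), (31.48676872253418, 57.06658172607422), 55.49462890625), 'ang': np.float32(145.49457), 'bar': array([-0.02079689,  0.62398232]), 'bres': array([-5.66046409e-03,  8.46389935e-06,  6.31742505e-03]), 'by': array([-0.12363975,  0.02246675]), 'bc': array([ 0.62509569, -0.05353534,  0.04757932])}
```

```bash
cat >> h.py <<'E'
def down(deg):
    a=np.radians(deg); s,c=np.sin(a),np.cos(a); return np.array([[-s,c,0],[c,s,0],[0,0,-1.]])
E
python3 - <<'E'
from h import *
c=np.array([.5455,-.0585]); R=down(53.9)
env.move_to([*c,.16],R); env.movel([*c,.0795],feed=.1)
env.grab(); print("w",env.get_gripper_width(),env.get_finger_force(),env.get_force(),env.get_clock())
f0=env.get_force()
env.move_to([*c,.0795],down(1.0)); print("rot",env.get_tool_pos(),env.get_force())
print(env.movel([.570,-.059,.0795],feed=.05), env.get_force())
print(env.movel([.584,-.0593,.0795],feed=.02,f_stop=6), env.get_tool_pos(),env.get_force(),env.get_clock())
E
```

```text
w 0.01364733180981401 29.99922215938568 [ 0.72706136 -0.10204889 -0.15146668] 8.5667
rot [ 0.54556924 -0.0579324   0.07948968] [-0.18560327  1.38096152  0.00383448]
False [-0.80117259 -0.32666994 -0.25127426]
True [ 0.57052259 -0.05949701  0.07947977] [-1.00139445 -1.30540236  4.29386616] 10.1833
```

Run:
```python
from h import *
for i in range(4):
    env.hold(.2); f=env.get_force(); print("start",env.get_tool_pos().round(4),f.round(2))
    s=env.movel([.584,-.0593,.0795],feed=.015,f_stop=8); print(s, env.get_tool_pos().round(4),env.get_force().round(2),env.get_clock())
    if not s or env.get_force()[0]<-6: break
```

```text
start [ 0.5705 -0.0595  0.0795] [0.22 0.68 5.3 ]
True [ 0.5708 -0.0595  0.0796] [-0.62 -0.22  4.18] 10.8083
start [ 0.5707 -0.0595  0.0796] [-0.35  0.44  4.8 ]
True [ 0.571  -0.0595  0.0798] [-1.5   0.24  3.57] 11.3833
start [ 0.571  -0.0595  0.0798] [-0.07  0.17  3.18]
True [ 0.5712 -0.0595  0.08  ] [-1.35 -0.81  3.86] 11.9583
start [ 0.5712 -0.0595  0.08  ] [-1.51  0.25  3.78]
True [ 0.5715 -0.0595  0.0802] [-0.42 -0.15  4.01] 12.5333
```

Run:
```python
from h import *
for x in (.5745,.5765,.578,.5795,.581):
    env.movel([x,-.0593,.0795],feed=.02); f=env.get_force(); print(env.get_tool_pos().round(4),f.round(2),env.get_wrist_torque().round(2),env.get_clock())
    if f[0]<-8: break
```

```text
[ 0.5716 -0.0595  0.0801] [-6.26  0.83 12.11] [-0.02  1.28  0.02] 12.8417
[ 0.5718 -0.0595  0.0802] [-10.57  -0.02  14.83] [0.04 2.   0.02] 13.0917
```

Run:
```python
from h import *
import pickle
t=env.get_tool_pos(); env.let_go(); env.movel([t[0],t[1],.12],feed=.15); env.movel([.545,-.13,.26],feed=.3)
p=wrist(); pickle.dump(p,open("w2.pkl","wb")); print(env.get_clock(),env.get_force().round(1))
cv2.imwrite("pics/w2.png",p["color"][:,:,::-1])
print(fit(p,c=(.572,-.059)))
```

```text
15.5583 [ 0.9 -0.1 -0.8]
{'rib': ((589.3529052734375, -59.58857345581055), (48.773094177246094, 57.54273986816406), 2.0647614002227783), 'ang': np.float32(92.0648), 'bar': array([-0.01033104,  0.62470334]), 'bres': array([-5.75326644e-03, -6.89066255e-05,  6.04883837e-03]), 'by': array([-0.11883053,  0.02641423]), 'bc': array([ 0.62513915, -0.04218464,  0.04814439])}
```

View pics/w2.png

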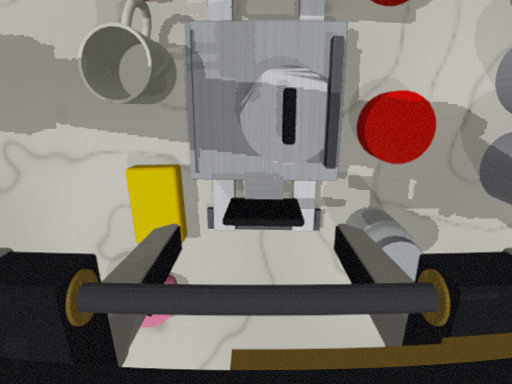

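The dish is now turned with its flat towards the bar (rib at px 290,115, bar at 335,100). Next I'll measure the gap.

```bash
sed -i 's/<\.045; r=/<.0345; r=/' h.py
python3 - <<'E'
from h import *
import pickle
p=pickle.load(open("w2.pkl","rb"))
f=fit(p,c=(.572,-.059)); print(f)
P,uv=cloud(p,np.ones((384,512),bool))
d=(abs(P[:,2]-.056)<.003)&(P[:,0]>.45)&(P[:,0]<.63)&(P[:,1]<0)&(P[:,1]>-.15)
D=P[d]
for y in np.arange(-.11,0,.01):
    s=D[abs(D[:,1]-y)<.004]; b=P[(abs(P[:,1]-y)<.004)&(abs(P[:,2]-.048)<.003)&(P[:,0]>.605)&(P[:,0]<.64)]
    print(y.round(3), s[:,0].min().round(4) if len(s) else '', s[:,0].max().round(4) if len(s) else '', np.percentile(b[:,0],[0,3,97]).round(4) if len(b) else '')
c=p["color"][10:190,180:350,::-1]; cv2.imwrite("pics/w2c.png",cv2.resize(c,None,fx=4.5,fy=3.3,interpolation=cv2.INTER_CUBIC))
E
```

```text
{'rib': ((571.3367309570312, -60.23813247680664), (12.713830947875977, 57.54376220703125), 2.0735485553741455), 'ang': np.float32(92.07351), 'bar': array([-0.01033104,  0.62470334]), 'bres': array([-5.75326644e-03, -6.89066255e-05,  6.04883837e-03]), 'by': array([-0.11883053,  0.02641423]), 'bc': array([ 0.62513915, -0.04218464,  0.04814439])}
-0.11 0.5421 0.602 [0.6208 0.6208 0.6312]
-0.1 0.5314 0.6129 [0.6208 0.621  0.6316]
-0.09 0.5243 0.6139 [0.6206 0.6208 0.6307]
-0.08 0.5195 0.6144 [0.6195 0.6196 0.6312]
-0.07 0.5173 0.6136 [0.6195 0.6196 0.6313]
-0.06 0.5172 0.6129 [0.6194 0.6194 0.6309]
-0.05 0.5172 0.6134 [0.6193 0.6195 0.6312]
-0.04 0.5205 0.6129 [0.6195 0.6198 0.6314]
-0.03 0.5249 0.6133 [0.6194 0.6196 0.6312]
-0.02 0.5316 0.6113 [0.6195 0.6198 0.631 ]
-0.01 0.5447 0.5998 [0.6198 0.62   0.6304]
```

View pics/w2c.png

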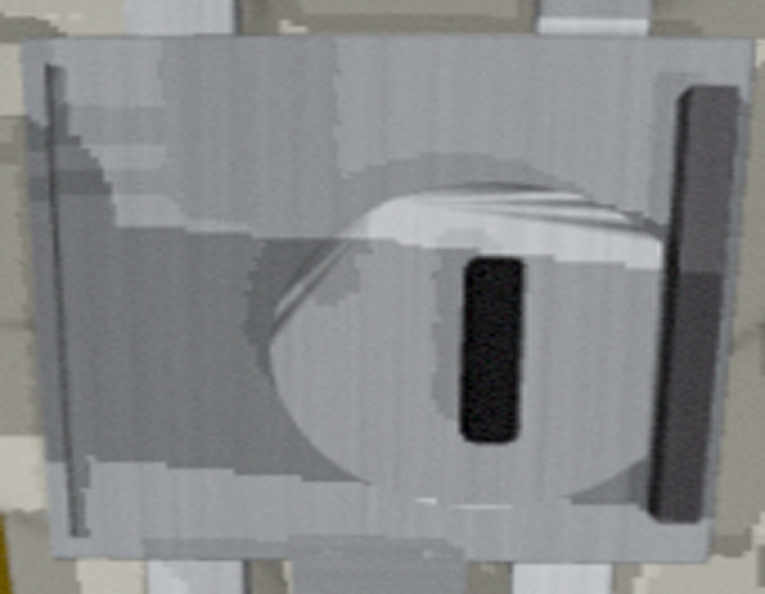

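There is still a gap of about 6 mm at x, and the gripped dish jammed with a downward load. I'll push the dish low on its round side with closed fingertips, which lets the flat align itself to the bar.

Run:
```python
from h import *
import pickle
p=pickle.load(open("w1.pkl","rb")); P,_=cloud(p,np.ones((384,512),bool))
h=P[(P[:,2]>.12)&(P[:,2]<.135)&(P[:,0]>.45)&(P[:,0]<.65)&(P[:,1]>0)&(P[:,1]<.2)]; print("head front",np.percentile(h[:,1],[1,5]))
env.grab()
R=down(91.0); y=-.060
env.move_to([.492,y,.14],R); env.movel([.492,y,.057],feed=.15); print(env.get_force().round(1))
env.movel([.506,y,.057],feed=.08); env.hold(.2); print(env.get_force().round(1))
for x in np.arange(.509,.535,.0015):
    env.movel([x,y,.057],feed=.02); f=env.get_force(); print(env.get_tool_pos().round(4),f.round(2),round(env.get_clock(),2))
    if f[0]<-9 or abs(f[2])>12: break
```

```text
head front [0.0660896  0.06862289]
[-0.1 -1.   0.1]
[ 0.1  1.  -0.6]
[ 0.5091 -0.06    0.057 ] [-0.35  0.5   0.24] 19.62
[ 0.5097 -0.06    0.0568] [-1.84  0.4   0.57] 19.88
[ 0.5119 -0.06    0.0568] [-2.25 -0.58 -0.67] 20.12
[ 0.5139 -0.06    0.057 ] [-0.62 -0.56 -1.09] 20.38
[ 0.5142 -0.06    0.0569] [-3.37 -0.03  0.6 ] 20.62
[ 0.5143 -0.06    0.0568] [-5.23  0.05  2.64] 20.88
[ 0.5144 -0.0601  0.0566] [-7.65  0.85  4.53] 21.12
[ 0.5144 -0.0601  0.0565] [-10.1    0.06   6.61] 21.38
```

Run:
```python
from h import *
import pickle
env.movel([.495,-.06,.057],feed=.15); env.movel([.52,-.13,.26],feed=.35,rot=down(91))
p=wrist(); pickle.dump(p,open("w3.pkl","wb")); t=env.read_camera("top"); s=env.read_camera("side"); print(env.get_clock())
f=fit(p,c=(.577,-.06)); print(f)
P,uv=cloud(p,np.ones((384,512),bool))
D=P[(abs(P[:,2]-.056)<.003)&(P[:,0]>.45)&(P[:,0]<.63)&(P[:,1]<0)&(P[:,1]>-.15)]
for y in np.arange(-.1,0,.01):
    q=D[abs(D[:,1]-y)<.004]; b=P[(abs(P[:,1]-y)<.004)&(abs(P[:,2]-.048)<.003)&(P[:,0]>.605)&(P[:,0]<.64)]
    print(y.round(3), q[:,0].max().round(4) if len(q) else '', np.percentile(b[:,0],[0,3,97]).round(4) if len(b) else '')
cv2.imwrite("pics/w3.png",p["color"][:,:,::-1])
```

```text
22.6083
{'rib': ((573.3630981445312, -62.35926055908203), (16.50454330444336, 58.779876708984375), 0.748857855796814), 'ang': np.float32(90.74882), 'bar': array([-0.04958014,  0.62414151]), 'bres': array([-0.00523265,  0.00017245,  0.00608809]), 'by': array([-0.08102792,  0.02645219]), 'bc': array([ 0.62511797, -0.01969462,  0.04809403])}
-0.1 0.591 
-0.09 0.6164 
-0.08 0.6194 [0.6241 0.6242 0.6302]
-0.07 0.6195 [0.624  0.6242 0.6303]
-0.06 0.6195 [0.6238 0.624  0.6305]
-0.05 0.6189 [0.624  0.624  0.6299]
-0.04 0.6203 [0.625  0.625  0.6305]
-0.03 0.6203 [0.6249 0.6249 0.6298]
-0.02 0.6185 [0.6201 0.6204 0.6295]
-0.01 0.6055 [0.6196 0.6199 0.6283]
```

View pics/w3.png

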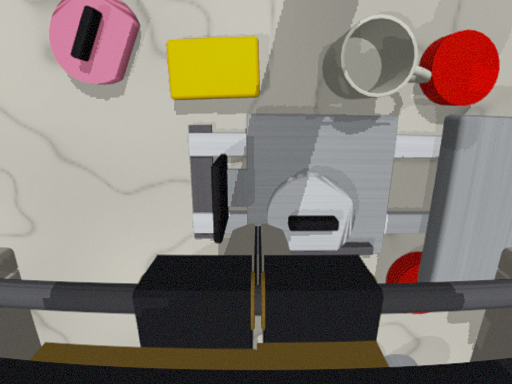

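The dish's flat edge (x .6195) now meets the bar face (x .6195), and the rib is parallel to it (90.7° against 91°). It is seated. Now the push.

Run:
```python
from h import *
R=down(1.0); u=np.array([-.0175,1]); z=.064
at=lambda y:[*(np.array([.546,-.18])+u*(y+.18)),z]
env.move_to([.546,-.225,.2],R); env.movel([.546,-.225,z],feed=.25); env.hold(.2); print(env.get_force().round(1),env.get_clock())
s=env.movel(at(-.17),feed=.03,f_stop=5); f=env.get_force(); t=env.get_tool_pos(); print("contact",s,t.round(4),f.round(1),env.get_clock())
y0=t[1]
for d in (.012,.035,.055,.07):
    env.movel(at(y0+d),feed=.025); print(d,env.get_tool_pos().round(4),env.get_force().round(1),round(env.get_clock(),2))
    if np.linalg.norm(env.get_force())>25: break
```

```text
[ 0.4 -0.2  0.3] 24.6083
contact True [ 0.5455 -0.1862  0.0636] [0.6 0.7 0.5] 25.85
0.012 [ 0.5451 -0.1783  0.0634] [ 0.2 -7.1 -4.6] 26.49
0.035 [ 0.5448 -0.1558  0.0634] [-0.3 -7.1 -4. ] 27.56
0.055 [ 0.5458 -0.1301  0.0643] [ 0.6  0.5 -0.2] 28.51
0.07 [ 0.5445 -0.1152  0.0638] [ 0.1 -0.4 -0.3] 29.26
```

Run:
```python
from h import *
u=np.array([-.0175,1]); z=.064
at=lambda y:[*(np.array([.546,-.18])+u*(y+.18)),z]
for i in range(4):
    s=env.movel(at(.05),feed=.03,f_stop=12); t=env.get_tool_pos(); print(s,t.round(4),env.get_force().round(1),round(env.get_clock(),2))
    if s and t[1]>-.045: break
for k in (.004,.008,.011,.014):
    env.movel(at(t[1]+k),feed=.02); f=env.get_force(); print(k,env.get_tool_pos().round(4),f.round(1),round(env.get_clock(),2))
    if f[1]<-19: break
```

```text
True [ 0.543  -0.0097  0.0638] [-0.2  0.4 -0.1] 32.61
0.004 [ 0.543  -0.0098  0.0638] [ 1.7 -8.3 -2.1] 33.05
0.008 [ 0.543  -0.0098  0.0639] [  0.9 -14.8  -1.5] 33.4
0.011 [ 0.5429 -0.0099  0.0639] [  2.2 -18.9  -2.7] 33.7
0.014 [ 0.5429 -0.01    0.064 ] [  2.4 -23.   -3.2] 34.0
```

Hard stop: no movement at 23 N after about 176 mm of travel. I'll back off and check.

Run:
```python
from h import *
env.movel([.545,-.06,.064],feed=.1); env.movel([.545,-.15,.17],feed=.3)
p=wrist(); s=env.read_camera("side"); print(env.get_clock(),env.get_force().round(1))
a=cv2.resize(s["color"][110:310,150:400],None,fx=2,fy=2); b=p["color"][:,:,:][0:384,60:460]
a=cv2.resize(a,(400,320)); b=cv2.resize(b,(400,384)); im=np.zeros((384,800,3),np.uint8); im[:320,:400]=a; im[:,400:]=b
cv2.imwrite("pics/w4.png",im[:,:,::-1])
```

```text
35.5083 [0.2 0.7 0. ]
```

View pics/w4.png

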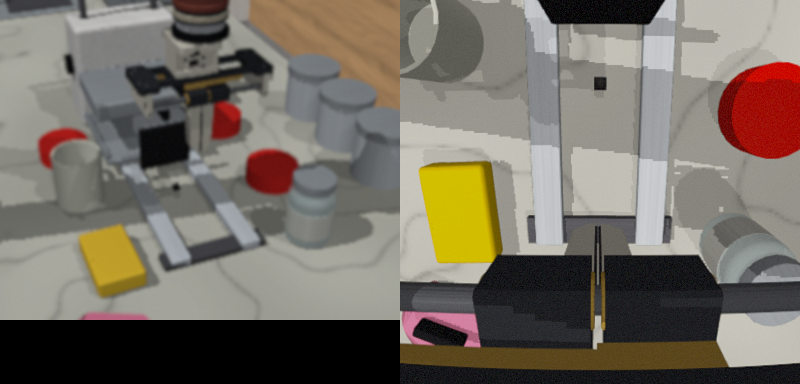

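Run:
```python
from h import *
import pickle
C=pickle.load(open("w1.pkl","rb"))["tool_from_camera"]
env.movel([.5,-.15,.42],feed=.4)
s=env.read_camera("side"); cv2.imwrite("pics/s5.png",cv2.resize(s["color"][150:250,180:330,::-1],None,fx=5,fy=5,interpolation=cv2.INTER_CUBIC))
for b in env.boxes_of(s,"dish_centre"): print(b["confidence"],world(s,b["centre"]).round(3))
for sg in (1,-1):
  for el in (25,35,45):
   for y in (-.15,-.2,-.25):
    e=np.radians(el); f=np.array([0,np.cos(e),-np.sin(e)]); x=np.array([sg,0,0.]); T=np.eye(4)
    T[:3,:3]=np.c_[x,np.cross(f,x),f]; T[:3,3]=np.array([.61,.09,.05])-f*(.09-y)/f[1]
    W=T@np.linalg.inv(C); q=env.ik(W[:3,3],W[:3,:3]); print(sg,el,y,W[:3,3].round(2),T[:3,3].round(2),None if q is None else q.round(2))
```

```text
0.79 [[0.567 0.097 0.056]]
0.77 [[ 0.357 -0.347  0.028]]
0.21 [[ 0.696 -0.089  0.032]]
1 25 -0.15 [ 0.61 -0.02  0.06] [ 0.61 -0.15  0.16] [ 0.54  1.23 -0.19  1.44 -0.99  1.5   1.08]
1 25 -0.2 [ 0.61 -0.07  0.09] [ 0.61 -0.2   0.19] [ 0.58  1.21 -0.14  1.38 -0.97  1.61  1.04]
1 25 -0.25 [ 0.61 -0.12  0.11] [ 0.61 -0.25  0.21] [ 0.61  1.2  -0.09  1.29 -0.96  1.71  0.99]
1 35 -0.15 [ 0.61 -0.04  0.1 ] [ 0.61 -0.15  0.22] [ 0.52  1.1  -0.12  1.48 -0.95  1.45  1.01]
1 35 -0.2 [ 0.61 -0.09  0.13] [ 0.61 -0.2   0.25] [ 0.55  1.07 -0.08  1.4  -0.93  1.56  0.97]
1 35 -0.25 [ 0.61 -0.14  0.17] [ 0.61 -0.25  0.29] [ 0.59  1.05 -0.03  1.31 -0.91  1.68  0.92]
1 45 -0.15 [ 0.61 -0.06  0.15] [ 0.61 -0.15  0.29] [ 0.48  0.94 -0.06  1.48 -0.88  1.43  0.91]
1 45 -0.2 [ 0.61 -0.11  0.2 ] [ 0.61 -0.2   0.34] [ 0.52  0.91 -0.01  1.38 -0.86  1.57  0.86]
1 45 -0.25 [ 0.61 -0.16  0.25] [ 0.61 -0.25  0.39] [ 0.56  0.89  0.04  1.25 -0.85  1.72  0.8 ]
-1 25 -0.15 [0.61 0.01 0.12] [ 0.61 -0.15  0.16] [-0.18  1.07  0.94  1.64 -1.35  1.78 -1.95]
-1 25 -0.2 [ 0.61 -0.04  0.15] [ 0.61 -0.2   0.19] [-0.09  1.05  0.94  1.57 -1.29  1.83 -1.96]
-1 25 -0.25 [ 0.61 -0.09  0.17] [ 0.61 -0.25  0.21] [-0.01  1.04  0.94  1.49 -1.25  1.88 -1.97]
-1 35 -0.15 [0.61 0.   0.15] [ 0.61 -0.15  0.22] [-0.29  1.06  1.13  1.64 -1.32  1.78 -2.  ]
-1 35 -0.2 [ 0.61 -0.05  0.19] [ 0.61 -0.2   0.25] [-0.2   1.02  1.13  1.56 -1.26  1.83 -2.01]
-1 35 -0.25 [ 0.61 -0.1   0.22] [ 0.61 -0.25  0.29] [-0.11  0.99  1.13  1.46 -1.21  1.89 -2.03]
-1 45 -0.15 [ 0.61 -0.01  0.2 ] [ 0.61 -0.15  0.29] [-0.34  0.93  1.13  1.6  -1.16  1.64 -2.12]
-1 45 -0.2 [ 0.61 -0.06  0.25] [ 0.61 -0.2   0.34] [-0.25  0.88  1.13  1.5  -1.09  1.71 -2.15]
-1 45 -0.25 [ 0.61 -0.11  0.3 ] [ 0.61 -0.25  0.39] [-0.15  0.84  1.13  1.37 -1.04  1.81 -2.18]
```

View pics/s5.png

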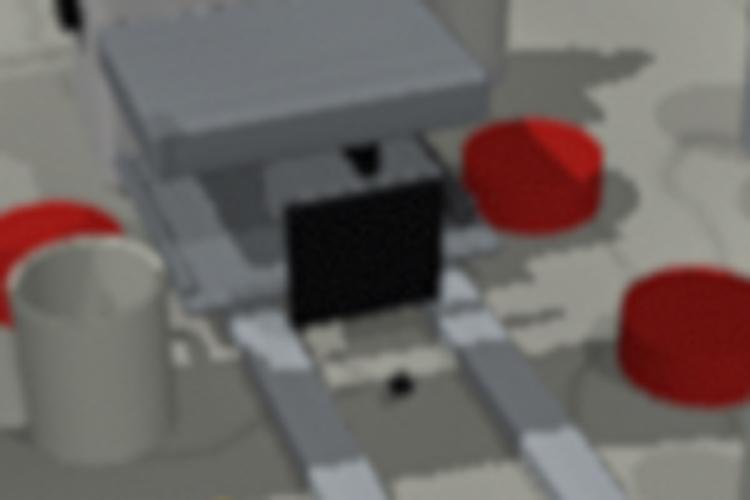

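Run:
```python
from h import *
import pickle
C=pickle.load(open("w1.pkl","rb"))["tool_from_camera"]
e=np.radians(35); f=np.array([0,np.cos(e),-np.sin(e)]); x=np.array([1,0,0.]); T=np.eye(4)
T[:3,:3]=np.c_[x,np.cross(f,x),f]; T[:3,3]=np.array([.61,.09,.05])-f*.34/f[1]
W=T@np.linalg.inv(C); env.move_to(W[:3,3],W[:3,:3])
p=wrist(); print(env.get_clock(),env.get_force().round(1))
P,uv=cloud(p,np.ones((384,512),bool))
for y in np.arange(.055,.13,.008):
    a=P[(abs(P[:,1]-y)<.004)]
    d=a[(abs(a[:,2]-.056)<.003)&(a[:,0]>.5)&(a[:,0]<.63)]; b=a[(abs(a[:,2]-.048)<.003)&(a[:,0]>.59)&(a[:,0]<.64)]
    print(y.round(3),[np.percentile(q[:,0],[1,99]).round(4) if len(q)>3 else None for q in (d,b)])
u0=uv[np.linalg.norm(P-[.61,.08,.05],axis=1).argmin()]; print(u0)
c=p["color"][max(0,u0[1]-70):u0[1]+70,max(0,u0[0]-95):u0[0]+95,::-1]; cv2.imwrite("pics/w6.png",cv2.resize(c,None,fx=4,fy=4,interpolation=cv2.INTER_CUBIC))
```

```text
37.5083 [-0.1 -0.   1. ]
0.055 [None, array([0.6195, 0.6299])]
0.063 [array([0.5855, 0.5969]), array([0.5906, 0.6301])]
0.071 [array([0.5439, 0.6089]), array([0.5953, 0.6304])]
0.079 [array([0.5349, 0.6171]), array([0.6104, 0.6294])]
0.087 [array([0.5295, 0.6158]), array([0.6186, 0.6297])]
0.095 [array([0.5253, 0.6172]), array([0.6187, 0.63  ])]
0.103 [array([0.5241, 0.6173]), array([0.6188, 0.6298])]
0.111 [array([0.5223, 0.6165]), array([0.6189, 0.6291])]
0.119 [array([0.5219, 0.6175]), array([0.619 , 0.6293])]
0.127 [array([0.5219, 0.6175]), array([0.6191, 0.6296])]
[258 199]
```

View pics/w6.png

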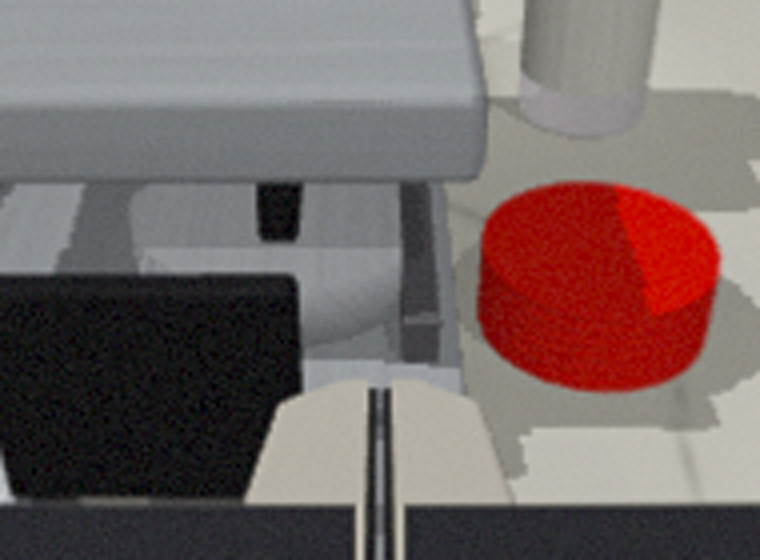

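The view shows the dish's flat edge running flush along the bar (px 400, 185–330), with the carriage home under the head. Handing in.

```bash
python3 -c "
from rig import env
print(env.close_job(), env.get_clock())"
```

```text
the job is handed in; nothing more can be done
the job is handed in; nothing more can be done
```

The dish lies flat against the bar (within about 1.5 mm in the last camera check), and the carriage is fully home: it moved about 176 mm and would go no further at 23 N. The other things on the counter look undisturbed, and I handed the job in at about 38 s.

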